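# Take the polishing wheel out of its stand

### The arm

A 6-joint arm with a two-finger parallel gripper is mounted at the origin on the work surface. World frame = base frame: x ahead of the robot, y to its left, z up, the work surface at z = 0. Lengths are in m, angles in rad, forces in N, time in s.
With the tool pointing down it reaches from about 0.375 to 0.9 m from the base axis. Payload 3.1 kg.
Tool frame: the origin (TCP) lies midway between the tips of the shut fingers; the grasp point (between the pads) lies 19 mm behind it (manip.grasp_offset is the distance from the TCP to the grasp point, in m); z points along the fingers, y is the line along which they close (so a half turn about z gives the same grasp; the last joint's range is limited). The gripper opens to 85 mm and grips with 20 to 120 N. Pads are 22 mm wide; open, the fingers measure 114 mm over their backs; the gripper's body (76 mm by 85 mm) begins 54 mm behind the grasp point. The pads swing forward as they close: fully open they stand 13 mm farther back than shut.
Start: joints at [1.06, 0.527, 1.433, -0, 1.181, -0.178], TCP at [0.204, 0.591, 0.198] pointing down, gripper open.
Joint ranges: [-3.08, 3.08], [-0.75, 2.2], [0.22, 2.44], [-1.43, 4.57], [0, 2.65], [-2.85, 2.85]. Speed limits (rad/s): [2.79, 2.79, 3.14, 3.14, 3.14, 3.14].

### API

Orientations are given as a unit quaternion [x, y, z, w].
In Python, from station import sensors, cams, order, manip gives the robot as it stands.
- The arm moves only by the tool move_arm, never from a script. Its argument "targets" is a list of rows, each an object of numbers: "dx", "dy", "dz": the shift along the world's x, y, z normalised to -1 to 1, where 1 is 25 mm; "rx", "ry", "rz": the turn, a rotation vector about the world's x, y, z normalised to -1 to 1, where 1 is 30 degrees. A call has exactly 10 rows; each row shifts and turns the commanded pose from where the row before left it; what a row does not reach is not made up. A row lasts 1/8 s, in which the tool goes at most 62.5 mm and 10.7 degrees, less where a joint would pass 70% of its speed; a pose out of reach is approached as far as the arm can. A call with a number of a shift or a turn outside -1 to 1 is refused whole. A call with a gripper value outside its range is refused whole. "claw" is the opening in per cent of the stroke, from 0 (shut) to 100 (fully open), set as the call begins (left out, the last holds). The fingers move at their own pace and stop on an object; "newtons" is the grip in N (left out, the last holds). Time passes only in rows, so rows that do not move let the fingers close, or fill a call up. It gives the time, the measured TCP pose, the force, the opening and the grip force at its end, in the units of the state.
- sensors.sense(): the state, without advancing time (a new reading comes with each control period).
- cams.snapshot(name): name is "side" or "top"; returns the picture (384x512x3 uint8, red, green, blue); there is no depth.
- cams.camera_model(name): a dict with "fx", "fy", "cx", "cy" (pixels), "extrinsics" (4x4, takes a point from world to camera coordinates). Camera axes: x right, y down, z forward; pixel columns grow to the right and rows downward; lengths in m; the calibration is good to about 2 mm. A picture is of the moment at which its call begins. camera_model takes no time and is no camera call.
- order.sign_off(): hands the job in; it is judged then, once.
The state is a dict: "t": time; "q": joint angles; "qd": joint speeds; "tau": joint torques, N m; "tcp_pos": TCP position; "tool_rot": TCP orientation; "force": force on the tool from outside, world axes, zero at the start; "ft_torque": the same for the moment, N m; "finger_gap": opening from 0.0 (shut) to 1.0 (fully open); "gripper_force": force on a finger pad.
Only numpy, scipy, OpenCV 4.12 (cv2) and the standard library are available. Lean on these libraries where they do the work, as an engineer would, in place of code of your own. Each camera call takes 0.05 s, during which the arm holds its last target. There are 200 camera calls.

### The job

Flip the red cam lever of the blue wheel stand fully open while the cork polishing wheel still sits in its seats. Then unhook the wheel, lower its axle out through the open front ends of the slots, and set it down, without dropping it, with both axle ends in the V notches of the wooden cradle. Leave the lever open and leave the other things on the bench where they are.

Things in the scene. Friction and masses are not known exactly. Their poses are not given: they have to be found in the camera images.
- fork: Blue wheel stand, fixed. Origin on the bench under the axle seat; x points away from the slots' open ends (slots open to -x, roughly towards the robot), y along the axle, z up. Two upright plates 8 mm thick, inner faces at y = -60 and +60 mm. Base plate 12 mm high, x -55 to 175, y -110 to 110. Motor behind. The axle lies in a slot in each plate (see the three slot points).
- fork_seat (a point): Wheel centre when seated: stand x 0, y 0, z 165 mm; axes as the stand's. Each slot ends here in a pocket for the axle: floor z 158, x -9 to +9; in front a lip 4 mm higher than the floor, x -16 to -9; ceiling z 185. Leaving: raise the axle 7 to 9 mm, move it to slot_turn, then straight to slot_exit.
- slot_turn (a point): Point in the wheel's mid-plane where the wheel centre must be, in front of the lip, before it goes down: stand x -26, y 0, z 173 mm. From here each slot is a channel 25 mm wide, running down and forward (-x) at 65 degrees below level, 32 mm long.
- slot_exit (a point): Wheel centre when the axle is clear below the channel's open end: stand x -52, y 0, z 117 mm. From here it may go on towards -x; go 40 mm on before raising it. Nothing else is in the way.
- guard_edge (a point): Middle of the yellow front edge of the clear splash guard over the wheel: stand x -31, z 240 mm. Guard: underside z 237, x -34 to +50, y -75 to +75. It bars the way from straight above: grasp the wheel with the tool tilted, coming from the front (-x) and above, 35 to 45 degrees from vertical.
- wheel: Cork disc 110 mm across, 30 mm thick, on a steel axle 14 mm thick, 176 mm long along y; brass collars 24 mm across, 48 to 54 mm either side of the middle. Origin at its centre; its x and z may point anywhere. 0.32 to 0.6 kg. Starts seated in the stand and stays so when the lever opens. Grasp it across the two flat faces between rim and axle, e.g. 40 mm from the centre.
- lever (a joint): Cam lever hinge on the stand's right-hand (-y) side, rad: 0 = closed (handle up; its dog stands in front of the axle end), 1.5 = fully open (handle level, pointing to the stand's -x). It starts between 0 and 0.2. Stays where it is left; it takes about 3 N at the handle's end.
- lever_pivot (a point): The hinge axis of the cam lever (along the stand's y), in the plane of the handle: stand x = -24, y = -110, z = 195 mm. Open, the handle reaches forward to stand x = -122 at about this height: take the wheel up in front of the stand until its axle is some 60 mm higher than this, then sideways.
- lever_tip (a point): Centre of the lever's red end knob: a cylinder across (along y), 20 mm in diameter, 16 mm wide. 88 mm from the pivot; at joint 0 it stands straight above it, leaning 5 degrees towards -x; on opening it swings over towards -x and down. The handle is a red bar 10 mm thick. It can be pinched from above across the knob's two ends.
- cradle: Wooden cradle, fixed to the bench, origin under its centre on the bench, z up, y along the line of its two V notches. Base 130 x 170 x 10 mm; two posts, at y = -70 to -60 and +60 to +70 mm, each with an upward-opening 90 degree V notch of 24 mm depth, upper ends at z = 94 mm. The wheel may lie in it either way round, its disc midway between the posts.
- cradle_rest (a point): Where the wheel's centre lies when it rests in the cradle: cradle x = 0, y = 0, z = 80 mm.
- slab: Bystander: flat dark steel marver slab, 100 x 170 x 14 mm; origin under its centre
- paddle: Bystander: spatula-shaped glass paddle, 200 mm long, lying flat; origin under its centre
- frit: Bystander: green glass jar of colour with white cap, 56 mm across, 75 mm tall; origin under its centre
- jar2: Bystander: amber glass jar with white cap, 56 mm across, 75 mm tall; origin under its centre
- spare: Bystander: spare cork disc without an axle, lying flat, 110 mm across, 30 mm thick; origin under its centre
- wrench: Bystander: steel wrench, 170 mm long, lying flat; origin under its centre
- pot: Bystander: blue ceramic mug, 84 mm across, 90 mm tall; origin under its centre
There are look-alikes about, which are no part of the job. Leave any purple look-alike of the wheel alone.

How it is judged:
On the way, in this order (a step that is already met when the one before it is completed fails the run):
1. the lever is open (over 1.25 rad) with the wheel still in its seats (value of joint lever above 1.25 rad and distance between wheel and fork_seat below 0.015 m), for 0.2 s.
2. the wheel is out of the slots, below the front of the stand, carried by the fingers (x of wheel in the frame of fork below -0.045 m and z of wheel in the frame of fork below 0.14 m and contact force between the fingers and wheel above 1 N), for 0.05 s.
3. the wheel lies in the cradle's notches, let go (x of wheel in the frame of cradle_rest between -0.008 and 0.008 m and y of wheel in the frame of cradle_rest between -0.012 and 0.012 m and z of wheel in the frame of cradle_rest between -0.006 and 0.006 m and angle between the y axis of wheel and the y axis of cradle, either way round below 0.1 rad and contact force between the fingers and wheel below 0.1 N), for 0.2 s.
At the end, for the whole second after the job is handed in: The wheel rests in the cradle with its centre within 8 mm (along cradle x), 12 mm (y) and 6 mm (height) of the rest point, axle within 0.1 rad of the line of the notches, still (under 0.02 m/s); the lever is open beyond 1.25 rad; every bystander is within 25 mm of where it stood (x of wheel in the frame of cradle_rest between -0.008 and 0.008 m and y of wheel in the frame of cradle_rest between -0.012 and 0.012 m and z of wheel in the frame of cradle_rest between -0.006 and 0.006 m and angle between the y axis of wheel and the y axis of cradle, either way round below 0.1 rad and value of joint lever above 1.25 rad and linear speed of wheel below 0.02 m/s and distance of each of slab, paddle, frit, jar2, spare, wrench, pot from where it was at the start of the episode below 0.025 m); the robot touches nothing.
It fails at once if the wheel is dropped: it moves faster than 0.6 m/s with no finger on it (linear speed of wheel above 0.6 m/s and contact force between the fingers and wheel below 0.1 N).
It fails at once if a bystander is knocked away (over 40 mm) (distance of any of slab, paddle, frit, jar2, spare, wrench, pot from where it was at the start of the episode above 0.04 m).
It also fails if it takes over 61 s, if anything falls off the work surface, if the arm or the gripper's body presses on something with over 40 N, if the wrist force passes 120 N, or if a joint passes its speed limit or range.

## Working session

There is one attempt and no reset: what is moved stays moved. The work goes in short steps, Python scripts to look and compute and a tool call to move; the robot and the scene stay as the last step left them, time stands still between calls to the robot, and variables do not carry over. Pictures are saved under pics/ and viewed, at most 12 in all, crops included, and the job is handed in when it is done.

Besides the shell and the picture viewer there is one more tool, called as name(argument=value, ...), one argument or row to a line, values as JSON. move_arm: Moves the arm, as the interface text tells. Scaled input: -1 to 1 covers 25 mm each way for a shift and 30 degrees each way for a turn. Its arguments: {"type":"object","properties":{"targets":{"type":"array"},"claw":{"type":"number"},"newtons":{"type":"number"}},"required":["targets"]}

```bash
mkdir -p pics; ls; python3 - <<'E'
from station import sensors,cams,manip
import cv2,numpy as np
for n in("side","top"):
    cv2.imwrite(f"pics/{n}0.png",cams.snapshot(n)[:,:,::-1]); m=cams.camera_model(n)
    print(n,m["fx"],m["fy"],m["cx"],m["cy"]);print(np.round(m["extrinsics"],4).tolist())
s=sensors.sense();print(s["t"],s["tcp_pos"],s["tool_rot"],manip.grasp_offset)
E
```

```text
pics
side 492.430478375889 492.430478375889 253.01402345623524 197.80321226077092
[[-0.9657, -0.2595, -0.0035, 0.4166], [-0.1524, 0.5779, -0.8017, 0.2219], [0.2101, -0.7737, -0.5977, 1.712], [0.0, 0.0, 0.0, 1.0]]
top 468.9905889708635 468.9905889708635 253.76224816145412 192.03725858786964
[[0.0081, -0.9999, -0.0066, 0.0192], [-0.9937, -0.0073, -0.1121, 0.4504], [0.112, 0.0075, -0.9937, 1.6187], [0.0, 0.0, 0.0, 1.0]]
0.1 [0.20380056 0.59009645 0.19731125] [ 1.65627864e-01  9.86187831e-01 -9.30824798e-04 -3.25234308e-04] 0.0187
```

View pics/side0.png

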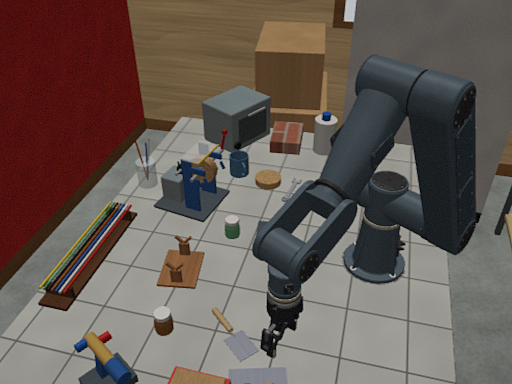

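View pics/top0.png

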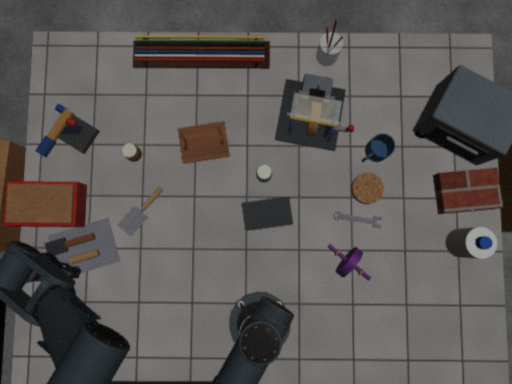

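The side view shows the stand at about (195,185), its red knob at (224,132) and the cradle at (180,265). The top view shows the stand base at about (312,115), the knob at (350,128) and the cradle at (203,142). I'll zoom in on these.

```bash
python3 - <<'E'
import cv2,numpy as np
t=cv2.imread("pics/top0.png");s=cv2.imread("pics/side0.png")
def c(im,x,y,w,h,k): return cv2.resize(im[y:y+h,x:x+w],None,fx=k,fy=k,interpolation=cv2.INTER_CUBIC)
a=np.hstack([c(t,270,65,100,100,4),c(s,145,115,100,100,4)])
b=np.hstack([c(t,170,110,70,60,3),c(s,150,230,66,60,3),np.zeros((180,800-408,3),np.uint8)])
cv2.imwrite("pics/crop0.png",np.clip(np.vstack([a,b])*1.4,0,255))
E
```

```text
[ WARN:0@0.040] global loadsave.cpp:1063 imwrite_ Unsupported depth image for selected encoder is fallbacked to CV_8U.
```

View pics/crop0.png

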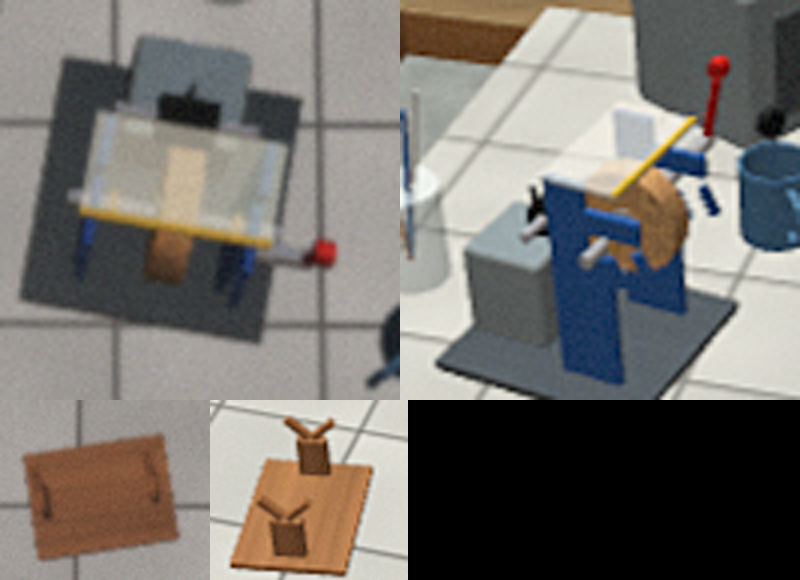

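The zoomed crops show the stand's base corners, the guard's yellow edge, the red knob and the cradle's base corners clearly. Next I'll cast rays through these points.

```bash
cat > h.py <<'E'
import numpy as np
from station import cams
M={n:cams.camera_model(n) for n in("side","top")}
def ray(n,u,v):
    m=M[n];E=np.array(m["extrinsics"]);R,t=E[:3,:3],E[:3,3]
    return -R.T@t, R.T@np.array([(u-m["cx"])/m["fx"],(v-m["cy"])/m["fy"],1])
def onz(n,u,v,z):
    o,d=ray(n,u,v);return o+d*(z-o[2])/d[2]
def tri(p,q):
    o1,d1=ray("side",*p);o2,d2=ray("top",*q)
    a,b=np.linalg.lstsq(np.c_[d1,-d2],o2-o1,rcond=None)[0]
    return (o1+a*d1+o2+b*d2)/2,np.linalg.norm(o1+a*d1-o2-b*d2)
def fit(L,W): # 2D rigid: local->world
    L=np.array(L);W=np.array(W)[:,:2];a=(L-L.mean(0))@[1,1j];b=(W-W.mean(0))@[1,1j]
    th=np.angle(np.vdot(a,b));c,s=np.cos(th),np.sin(th);R=np.array([[c,-s],[s,c]])
    t=W.mean(0)-R@L.mean(0);return th,t,np.linalg.norm(L@R.T+t-W,axis=1)
E
cat > a.py <<'E'
from h import *
import cv2
T=lambda x,y:(270+(x+.5)/4-.5,65+(y+.5)/4-.5); S=lambda x,y:(145+(x+.5)/4-.5,115+(y+.5)/4-.5)
C=lambda x,y:(170+(x+.5)/3-.5,110+(y-400+.5)/3-.5); D=lambda x,y:(150+(x-210+.5)/3-.5,230+(y-400+.5)/3-.5)
np.set_printoptions(precision=4,suppress=True)
P=[onz("top",*T(*p),.012) for p in[(65,58),(300,98),(262,342),(22,298)]]
Y=[onz("top",*T(*p),.240) for p in[(80,212),(272,243)]]
f1=fit([(.175,.11),(.175,-.11),(-.055,-.11),(-.055,.11)],P);print("base",f1)
print("yellow",Y)
f=fit([(.175,.11),(.175,-.11),(-.055,-.11),(-.055,.11),(-.031,.075),(-.031,-.075)],P+Y);print("both",f)
def red(n,r):
    im=cv2.cvtColor(cv2.imread(f"pics/{n}0.png"),cv2.COLOR_BGR2HSV);m=cv2.inRange(im,(0,150,90),(8,255,255))|cv2.inRange(im,(172,150,90),(180,255,255))
    k=np.zeros_like(m);k[r]=m[r];y,x=np.nonzero(k);return x.mean(),y.mean()
kt=red("top",np.s_[120:137,343:358]);ks=S(718-400,68)
k,g=tri(ks,kt);print("knob",k,g,kt,ks)
c,s=np.cos(f[0]),np.sin(f[0]);R=np.array([[c,-s],[s,c]])
print("knob in stand",R.T@(k[:2]-f[1]),k[2])
Q=[onz("top",*C(*p),.01) for p in[(25,455),(163,435),(178,537),(40,558)]]
print("cradle",fit([(.065,.085),(.065,-.085),(-.065,-.085),(-.065,.085)],Q))
Q=[onz("side",*D(*p),.01) for p in[(267,460),(373,467),(345,573),(231,565)]]
print("cradle side",np.array(Q),np.mean(Q,0))
E
python3 a.py
```

```text
base (np.float64(-0.17001861544822647), array([ 0.6762, -0.1678]), array([0.0026, 0.003 , 0.0012, 0.0031]))
yellow [array([ 0.6589, -0.0882,  0.24  ]), array([ 0.6353, -0.2365,  0.24  ])]
both (np.float64(-0.16936377337722996), array([ 0.6767, -0.1678]), array([0.003 , 0.0031, 0.0008, 0.0028, 0.0004, 0.0018]))
knob [ 0.6184 -0.27    0.2806] 0.00203823438475142 (np.float64(351.10526315789474), np.float64(127.21052631578948)) (224.125, 131.625)
knob in stand [-0.0403 -0.1106] 0.28056482418417816
cradle (np.float64(0.15905049937985305), array([0.6323, 0.2044]), array([0.0018, 0.0028, 0.0027, 0.0029]))
cradle side [[0.7055 0.1348 0.01  ]
 [0.58   0.1141 0.01  ]
 [0.5529 0.2806 0.01  ]
 [0.6776 0.3015 0.01  ]] [0.629  0.2078 0.01  ]
```

move_arm(
  targets=[
    {"dx":0.45,"dy":-0.98,"dz":0.55,"rz":0.031},
    {"dx":0.45,"dy":-0.98,"dz":0.55,"rz":0.031},
    {"dx":0.45,"dy":-0.98,"dz":0.55,"rz":0.031},
    {"dx":0.45,"dy":-0.98,"dz":0.55,"rz":0.031},
    {"dx":0.45,"dy":-0.98,"dz":0.55,"rz":0.031},
    {"dx":0.45,"dy":-0.98,"dz":0.55,"rz":0.031},
    {"dx":0.45,"dy":-0.98,"dz":0.55,"rz":0.031},
    {"dx":0.45,"dy":-0.98,"dz":0.55,"rz":0.031},
    {"dx":0.45,"dy":-0.98,"dz":0.55,"rz":0.031},
    {"dx":0.45,"dy":-0.98,"dz":0.55,"rz":0.033},
  ],
  claw=60,
  newtons=40,
)

```text
schema error: expected keys dx, dy, dz, rx, ry, rz
```

move_arm(
  targets=[
    {"dx":0.45,"dy":-0.98},
    {"dx":0.45,"dy":-0.98},
    {"dx":0.45,"dy":-0.98},
    {"dx":0.45,"dy":-0.98},
    {"dx":0.45,"dy":-0.98},
    {"dx":0.45,"dy":-0.98},
    {"dx":0.45,"dy":-0.98},
    {"dx":0.45,"dy":-0.98},
    {"dx":0.45,"dy":-0.98},
    {"dx":0.45,"dy":-0.98},
  ],
)

```text
schema error: expected keys dx, dy, dz, rx, ry, rz
```

move_arm(
  targets=[
    {"dx":0.45,"dy":-0.98},
    {"dx":0.45,"dy":-0.98},
    {"dx":0.45,"dy":-0.98},
    {"dx":0.45,"dy":-0.98},
    {"dx":0.45,"dy":-0.98},
    {"dx":0.45,"dy":-0.98},
    {"dx":0.45,"dy":-0.98},
    {"dx":0.45,"dy":-0.98},
    {"dx":0.45,"dy":-0.98},
    {"dx":0.45,"dy":-0.98},
  ],
)

```text
schema error: expected keys dx, dy, dz, rx, ry, rz
```

move_arm(
  targets=[
    {"dx":0.45,"dy":-0.98,"dz":0.55,"rx":0,"ry":0,"rz":0.03},
    {"dx":0.45,"dy":-0.98,"dz":0.55,"rx":0,"ry":0,"rz":0.03},
    {"dx":0.45,"dy":-0.98,"dz":0.55,"rx":0,"ry":0,"rz":0.03},
    {"dx":0.45,"dy":-0.98,"dz":0.55,"rx":0,"ry":0,"rz":0.03},
    {"dx":0.45,"dy":-0.98,"dz":0.55,"rx":0,"ry":0,"rz":0.03},
    {"dx":0.45,"dy":-0.98,"dz":0.55,"rx":0,"ry":0,"rz":0.03},
    {"dx":0.45,"dy":-0.98,"dz":0.55,"rx":0,"ry":0,"rz":0.03},
    {"dx":0.45,"dy":-0.98,"dz":0.55,"rx":0,"ry":0,"rz":0.03},
    {"dx":0.45,"dy":-0.98,"dz":0.55,"rx":0,"ry":0,"rz":0.03},
    {"dx":0.45,"dy":-0.98,"dz":0.55,"rx":0,"ry":0,"rz":0.03},
  ],
  claw=60,
  newtons=40,
)

```text
t: 1.35
tcp_pos: [0.3166, 0.3447, 0.3358]
tool_rot: [0.087, 0.996, -0.0, -0.0]
force: [-0.2, -0.0, 0.6]
finger_gap: 0.603
gripper_force: 0.0
```

move_arm(
  targets=[
    {"dx":0.45,"dy":-0.98,"dz":0,"rx":0,"ry":0,"rz":0},
    {"dx":0.45,"dy":-0.98,"dz":0,"rx":0,"ry":0,"rz":0},
    {"dx":0.45,"dy":-0.98,"dz":0,"rx":0,"ry":0,"rz":0},
    {"dx":0.45,"dy":-0.98,"dz":0,"rx":0,"ry":0,"rz":0},
    {"dx":0.45,"dy":-0.98,"dz":0,"rx":0,"ry":0,"rz":0},
    {"dx":0.45,"dy":-0.98,"dz":0,"rx":0,"ry":0,"rz":0},
    {"dx":0.45,"dy":-0.98,"dz":0,"rx":0,"ry":0,"rz":0},
    {"dx":0.45,"dy":-0.98,"dz":0,"rx":0,"ry":0,"rz":0},
    {"dx":0.45,"dy":-0.98,"dz":0,"rx":0,"ry":0,"rz":0},
    {"dx":0.45,"dy":-0.98,"dz":0,"rx":0,"ry":0,"rz":0},
  ],
)

```text
t: 2.6
tcp_pos: [0.4291, 0.0999, 0.3354]
tool_rot: [0.088, 0.996, 0.0, -0.0]
force: [-0.1, 0.3, 0.1]
finger_gap: 0.601
gripper_force: 0.0
```

move_arm(
  targets=[
    {"dx":0.45,"dy":-0.98,"dz":0,"rx":0,"ry":0,"rz":0},
    {"dx":0.45,"dy":-0.98,"dz":0,"rx":0,"ry":0,"rz":0},
    {"dx":0.45,"dy":-0.98,"dz":0,"rx":0,"ry":0,"rz":0},
    {"dx":0.45,"dy":-0.98,"dz":0,"rx":0,"ry":0,"rz":0},
    {"dx":0.45,"dy":-0.98,"dz":0,"rx":0,"ry":0,"rz":0},
    {"dx":0.45,"dy":-0.98,"dz":0,"rx":0,"ry":0,"rz":0},
    {"dx":0.45,"dy":-0.98,"dz":0,"rx":0,"ry":0,"rz":0},
    {"dx":0.45,"dy":-0.98,"dz":0,"rx":0,"ry":0,"rz":0},
    {"dx":0.45,"dy":-0.98,"dz":0,"rx":0,"ry":0,"rz":0},
    {"dx":0.45,"dy":-0.98,"dz":0,"rx":0,"ry":0,"rz":0},
  ],
)

```text
t: 3.85
tcp_pos: [0.5422, -0.1457, 0.3355]
tool_rot: [0.088, 0.996, 0.0, -0.0]
force: [1.2, -0.0, -0.2]
finger_gap: 0.599
gripper_force: 0.0
```

move_arm(
  targets=[
    {"dx":0.6,"dy":-1,"dz":0,"rx":0,"ry":0,"rz":0},
    {"dx":0.6,"dy":-1,"dz":0,"rx":0,"ry":0,"rz":0},
    {"dx":0.6,"dy":-1,"dz":0,"rx":0,"ry":0,"rz":0},
    {"dx":0.6,"dy":-1,"dz":0,"rx":0,"ry":0,"rz":0},
    {"dx":0.6,"dy":-0.96,"dz":0,"rx":0,"ry":0,"rz":0},
    {"dx":0,"dy":0,"dz":0,"rx":0,"ry":0,"rz":0},
    {"dx":0,"dy":0,"dz":-0.7,"rx":0,"ry":0,"rz":0},
    {"dx":0,"dy":0,"dz":-0.7,"rx":0,"ry":0,"rz":0},
    {"dx":0,"dy":0,"dz":-0.7,"rx":0,"ry":0,"rz":0},
    {"dx":0,"dy":0,"dz":-0.6,"rx":0,"ry":0,"rz":0},
  ],
)

```text
t: 5.1
tcp_pos: [0.6161, -0.2674, 0.2675]
tool_rot: [0.087, 0.996, 0.0, -0.0]
force: [-0.6, 0.5, -0.3]
finger_gap: 0.597
gripper_force: 0.0
```

move_arm(
  targets=[
    {"dx":0,"dy":0,"dz":0,"rx":0,"ry":0,"rz":0},
    {"dx":0,"dy":0,"dz":0,"rx":0,"ry":0,"rz":0},
    {"dx":0,"dy":0,"dz":0,"rx":0,"ry":0,"rz":0},
    {"dx":0,"dy":0,"dz":0,"rx":0,"ry":0,"rz":0},
    {"dx":0,"dy":0,"dz":0,"rx":0,"ry":0,"rz":0},
    {"dx":0,"dy":0,"dz":0,"rx":0,"ry":0,"rz":0},
    {"dx":0,"dy":0,"dz":0,"rx":0,"ry":0,"rz":0},
    {"dx":0,"dy":0,"dz":0,"rx":0,"ry":0,"rz":0},
    {"dx":0,"dy":0,"dz":0,"rx":0,"ry":0,"rz":0},
    {"dx":0,"dy":0,"dz":0,"rx":0,"ry":0,"rz":0},
  ],
  claw=0,
  newtons=30,
)

```text
t: 6.35
tcp_pos: [0.6166, -0.2683, 0.2682]
tool_rot: [0.088, 0.996, -0.0, -0.0]
force: [-0.8, -0.1, -0.5]
finger_gap: 0.004
gripper_force: 0.0
```

```bash
python3 - <<'E'
from station import cams
import cv2,numpy as np
t=cams.snapshot("top")[:,:,::-1];s=cams.snapshot("side")[:,:,::-1]
cv2.imwrite("pics/t1.png",t);cv2.imwrite("pics/s1.png",s)
def c(im,x,y,w,h,k): return cv2.resize(im[y:y+h,x:x+w],None,fx=k,fy=k,interpolation=cv2.INTER_CUBIC)
a=np.hstack([c(t,270,65,100,100,4),c(s,170,90,100,100,4)])
cv2.imwrite("pics/crop1.png",np.clip(a*1.4,0,255).astype(np.uint8))
E
```

```text
(no output)
```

View pics/crop1.png

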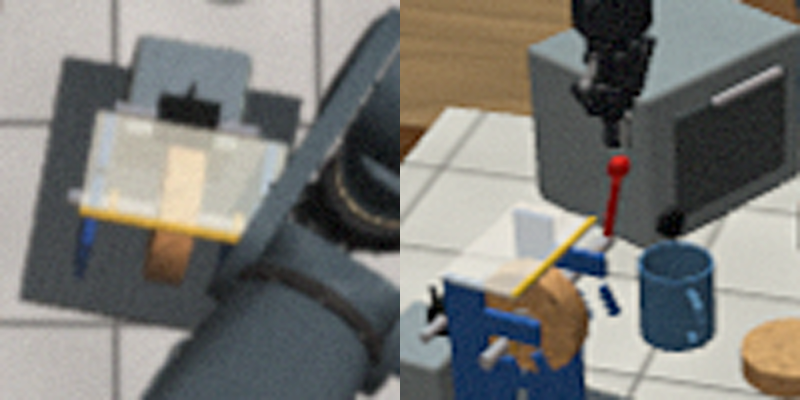

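The side crop shows the shut fingertips at about (617,145), just above the knob at (619,167), so the pinch missed it. I'll compare these with the projected TCP.

```bash
python3 - <<'E'
from h import *
def pr(n,p):
    m=M[n];E=np.array(m["extrinsics"]);c=E[:3,:3]@p+E[:3,3];return m["fx"]*c[0]/c[2]+m["cx"],m["fy"]*c[1]/c[2]+m["cy"]
print(pr("side",np.array([.6166,-.2683,.2682])),pr("side",np.array([.6184,-.27,.2806])),pr("top",np.array([.6184,-.27,.2806])))
print(onz("top",351.1,127.2,.281),onz("side",224.1,131.6,.281),onz("side",224.6,131.6,.281))
import cv2
im=cv2.imread("pics/side0.png")[122:150,214:232].astype(int)
m=(im[:,:,2]>90)&(im[:,:,1]<60)&(im[:,:,0]<60)
for r in range(28):print(122+r,''.join('#' if v else '.' for v in m[r]))
im=cv2.imread("pics/top0.png")[118:138,338:360].astype(int)
m=(im[:,:,2]>90)&(im[:,:,1]<60)&(im[:,:,0]<60)
for r in range(20):print(118+r,''.join('#' if v else '.' for v in m[r]))
E
```

```text
(np.float64(224.29586827325844), np.float64(134.67858461844054)) (np.float64(223.8581376210947), np.float64(131.5586858023546)) (np.float64(351.18231689471975), np.float64(127.533584646762))
[ 0.6193192  -0.26968756  0.281     ] [ 0.61717178 -0.26924385  0.281     ] [ 0.61532234 -0.26972838  0.281     ]
122 ..................
123 ..................
124 ..................
125 ..................
126 ..................
127 ..................
128 ..................
129 .........####.....
130 ........#####.....
131 .........####.....
132 ..................
133 ..................
134 .........##.......
135 .........##.......
136 ..................
137 ..................
138 ..................
139 ..................
140 ..................
141 ..................
142 ..................
143 .......#..........
144 ..................
145 ..................
146 ..................
147 ..................
148 ..................
149 ..................
118 ......................
119 ......................
120 ......................
121 ......................
122 ......................
123 ......................
124 ......................
125 ...........###........
126 ...........#####......
127 ...........#####......
128 ...........#####......
129 .............###......
130 ...............#......
131 ......................
132 ......................
133 ......................
134 ......................
135 ......................
136 ......................
137 ......................
```

```bash
python3 - <<'E'
from h import *
import cv2
def pr(n,p):
    m=M[n];E=np.array(m["extrinsics"]);c=E[:3,:3]@p+E[:3,3];return m["fx"]*c[0]/c[2]+m["cx"],m["fy"]*c[1]/c[2]+m["cy"]
print(pr("side",np.array([.2038,.5901,.1973])),pr("top",np.array([.2038,.5901,.1973])))
a=cv2.imread("pics/side0.png")[310:360,250:310];b=cv2.imread("pics/s1.png")[105:155,195:255]
cv2.imwrite("pics/crop2.png",np.clip(np.hstack([cv2.resize(i,None,fx=6.6,fy=6.6,interpolation=cv2.INTER_NEAREST) for i in(a,b)])*1.5,0,255).astype(np.uint8))
E
```

```text
(np.float64(280.5329992729691), np.float64(353.7062635859838)) (np.float64(69.21123089842973), np.float64(263.67917806140446))
```

View pics/crop2.png

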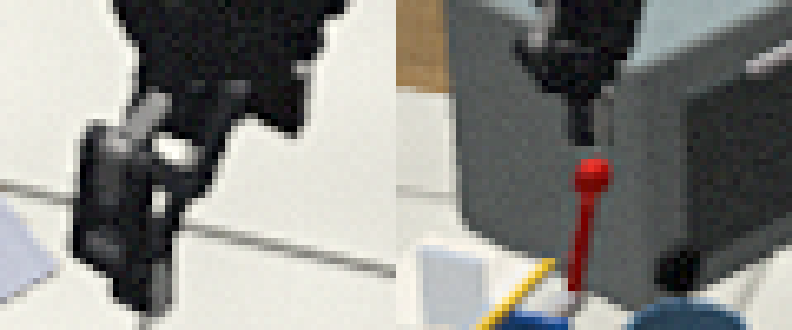

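```bash
python3 - <<'E'
import cv2,numpy as np
a=cv2.imread("pics/side0.png").astype(int);b=cv2.imread("pics/s1.png").astype(int)
d=np.abs(a-b).sum(2)
for r in range(108,152):print(r,' '.join('%3d'%v if v>45 else '  .' for v in d[r,208:240]))
E
```

```text
108   .   .   .   .   .   .   .   .   .  91 148 283 319 298 303 296 294 289 314 311 309 299 324 174   .   .   .   .   .   .   .   .
109   .   .   .   .   .   .   .   .   .  55 194 256 293 328 323 305 284 279 294 284 301 300 318 155   .   .   .   .   .   .   .   .
110   .   .   .   .   .   .   .  98 127   . 159 224 251 309 297 310 309 319 288 285 291 303 302 104   .   .   .   .   .   .   .   .
111   .   .   .   .   . 106  57  60  85   .  93  60  57 145 234 294 295 300 289 306 305 313 296  82   .   .   .   .   .   .   .   .
112   .   .   .   .  55 134 106   .   .  87 116  81  79  95 135 149 192 269 321 306 309 287 174   .   .   .   .   .   .   .   .   .
113   .   .   .   .   . 100 163 108  98 136 126 123 148 147 120 156 155 211 243 288 315 339 109   .   .   .   .   .   .   .   .   .
114   .   .   .   .   .   . 140 127 122 134 153 125 153 145 106 110 120 137 171 202 141  74   .   .   .   .   .   .   .   .   .   .
115   .   .   .   .   .   .  67 116 127  91 140 152 149 164 124 135 129 151 118 173  74   .   .   .   .   .   .   .   .   .   .   .
116   .   .   .   .   .   .   .  56 147 126 
[... 4007 characters left out ...]
   .   .   .   .   .   .   .   .   .   .
147   .   .   .   .   .   .   .   .   .   .   .   .   .   .   .   .   .   .   .   .   .   .   .   .   .   .   .   .   .   .   .   .
148   .   .   .   .   .   .   .   .   .   .   .   .   .   .   .   .   .   .   .   .   .   .   .   .   .   .   .   .   .   .   .   .
149   .   .   .   .   .   .   .   .   .   .   .   .   .   .   .   .   .   .   .   .   .   .   .   .   .   .   .   .   .   .   .   .
150   .   .   .   .   .   .   .   .   .   .   .   .   .   .   .   .   .   .   .   .   .   .   .   .   .   .   .   .   .   .   .   .
151   .   .   .   .   .   .   .   .   .   .   .   .   .   .   .   .   .   .   .   .   .   .   .   .   .   .   .   .   .   .   .   .
```

```bash
python3 - <<'E'
from h import *
import cv2
from scipy.spatial.transform import Rotation as Ro
def pr(n,p):
    m=M[n];E=np.array(m["extrinsics"]);c=E[:3,:3]@p+E[:3,3];return np.array([m["fx"]*c[0]/c[2]+m["cx"],m["fy"]*c[1]/c[2]+m["cy"]])
p=np.array([.2038,.5901,.1973]);R=Ro.from_quat([.16563,.98619,0,0]).as_matrix()
out=[]
for n,o in(("side",(250,320)),("top",(45,235))):
    im=cv2.resize(cv2.imread(f"pics/{n}0.png")[o[1]:o[1]+50,o[0]:o[0]+50],None,fx=8,fy=8,interpolation=cv2.INTER_NEAREST);im=np.clip(im*1.6,0,255).astype(np.uint8)
    for y in(-57,-42,42,57):
        q=[pr(n,p+R@np.array([x,y,-13])/1e3) for x in(-11,11)]
        cv2.line(im,*[tuple(int(v) for v in (k-o+.5)*8) for k in q],(0,255,0) if abs(y)<50 else (0,255,255),1)
    cv2.circle(im,tuple(int(v) for v in (pr(n,p)-o+.5)*8),4,(0,0,255),1)
    out.append(im)
cv2.imwrite("pics/crop3.png",np.hstack(out))
E
```

```text
(no output)
```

View pics/crop3.png

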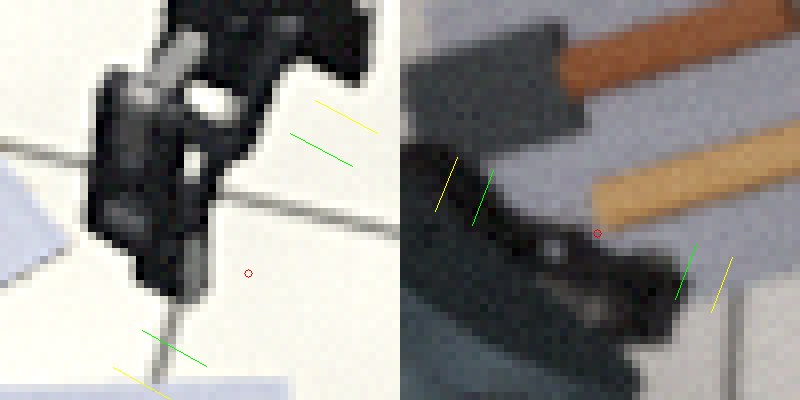

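move_arm(
  targets=[
    {"dx":0,"dy":0,"dz":0,"rx":0,"ry":0,"rz":0},
    {"dx":0,"dy":0,"dz":0,"rx":0,"ry":0,"rz":0},
    {"dx":0,"dy":0,"dz":0,"rx":0,"ry":0,"rz":0},
    {"dx":0,"dy":0,"dz":0,"rx":0,"ry":0,"rz":0},
    {"dx":0,"dy":0,"dz":0,"rx":0,"ry":0,"rz":0},
    {"dx":0,"dy":0,"dz":-0.4,"rx":0,"ry":0,"rz":0},
    {"dx":0,"dy":0,"dz":-0.4,"rx":0,"ry":0,"rz":0},
    {"dx":0,"dy":0,"dz":-0.4,"rx":0,"ry":0,"rz":0},
    {"dx":0,"dy":0,"dz":-0.4,"rx":0,"ry":0,"rz":0},
    {"dx":0,"dy":0,"dz":0,"rx":0,"ry":0,"rz":0},
  ],
  claw=60,
)

```text
t: 7.7
tcp_pos: [0.616, -0.2679, 0.2267]
tool_rot: [0.088, 0.996, 0.001, -0.001]
force: [0.3, 1.1, 0.2]
finger_gap: 0.598
gripper_force: 0.0
```

move_arm(
  targets=[
    {"dx":0,"dy":0,"dz":0,"rx":0,"ry":0,"rz":0},
    {"dx":0,"dy":0,"dz":0,"rx":0,"ry":0,"rz":0},
    {"dx":0,"dy":0,"dz":0,"rx":0,"ry":0,"rz":0},
    {"dx":0,"dy":0,"dz":0,"rx":0,"ry":0,"rz":0},
    {"dx":0,"dy":0,"dz":0,"rx":0,"ry":0,"rz":0},
    {"dx":0,"dy":0,"dz":0,"rx":0,"ry":0,"rz":0},
    {"dx":0,"dy":0,"dz":0,"rx":0,"ry":0,"rz":0},
    {"dx":0,"dy":0,"dz":0,"rx":0,"ry":0,"rz":0},
    {"dx":0,"dy":0,"dz":0,"rx":0,"ry":0,"rz":0},
    {"dx":0,"dy":0,"dz":0,"rx":0,"ry":0,"rz":0},
  ],
  claw=0,
  newtons=30,
)

```text
t: 8.95
tcp_pos: [0.617, -0.2682, 0.2289]
tool_rot: [0.088, 0.996, -0.0, 0.001]
force: [0.7, 2.3, 5.4]
finger_gap: 0.181
gripper_force: 31.4
```

```bash
python3 - <<'E'
from station import cams,sensors
import cv2,numpy as np
s=cams.snapshot("side")[:,:,::-1];cv2.imwrite("pics/s2.png",s)
a=cv2.imread("pics/side0.png").astype(int);d=np.abs(a-s.astype(int)).sum(2)
for r in range(118,150):print(r,''.join('#' if v>45 else '.' for v in d[r,208:240]))
print(sensors.sense())
E
```

```text
118 ........##.##############.......
119 .......##.###############.......
120 .....#.##.##############........
121 .....##..###############........
122 ....####################........
123 .....#################..........
124 ......################..........
125 ......########..######..........
126 .......############.............
127 ........############............
128 ........#############...........
129 .........#########.##...........
130 ............#########...........
131 ............#########...........
132 ............#########...........
133 ............######.##...........
134 ............#########...........
135 ............#########...........
136 .............####...............
137 ...............##...............
138 ...............#................
139 ................................
140 ................................
141 ................................
142 ................................
143 ................................
144 ................................
145 ................................
146 ................................
147 ................................
148 ................................
149 ................................
{'t': 9.0, 'q': array([-5.76035674e-01,  5.64889290e-01,  1.26942696e+00,  4.20412645e-04,
        1.30621581e+00, -1.97130600e+00]), 'qd': array([-0.00114434,  0.00045968,  0.00095102, -0.00019615,  0.00098271,
       -0.00024578]), 'tau': array([-1.28785763e+00, -4.40094960e+01, -1.80135405e+01, -4.89487052e-01,
       -2.18427242e-01, -2.27938767e-02]), 'tcp_pos': array([ 0.61702936, -0.26825259,  0.22886176]), 'tool_rot': array([ 8.77050171e-02,  9.96146328e-01, -6.95562971e-05,  5.63522439e-04]), 'force': array([0.90799218, 2.32483224, 5.01818487]), 'ft_torque': array([ 0.2823454 , -0.08722767, -0.02182752]), 'gripper_force': 31.432655453681946, 'finger_gap': 0.17978991510816553}
```

move_arm(
  targets=[
    {"dx":-0.556,"dy":0.095,"dz":-0.152,"rx":0,"ry":0,"rz":0},
    {"dx":-0.548,"dy":0.093,"dz":-0.26,"rx":0,"ry":0,"rz":0},
    {"dx":-0.497,"dy":0.085,"dz":-0.352,"rx":0,"ry":0,"rz":0},
    {"dx":-0.426,"dy":0.073,"dz":-0.432,"rx":0,"ry":0,"rz":0},
    {"dx":-0.347,"dy":0.059,"dz":-0.504,"rx":0,"ry":0,"rz":0},
    {"dx":-0.256,"dy":0.044,"dz":-0.556,"rx":0,"ry":0,"rz":0},
    {"dx":-0.158,"dy":0.027,"dz":-0.592,"rx":0,"ry":0,"rz":0},
    {"dx":-0.05,"dy":0.009,"dz":-0.612,"rx":0,"ry":0,"rz":0},
    {"dx":0,"dy":0,"dz":0,"rx":0,"ry":0,"rz":0},
    {"dx":0,"dy":0,"dz":0,"rx":0,"ry":0,"rz":0},
  ],
)

```text
t: 10.25
tcp_pos: [0.5456, -0.2555, 0.1411]
tool_rot: [0.088, 0.996, 0.001, -0.0]
force: [2.2, 2.8, -1.6]
finger_gap: 0.18
gripper_force: 37.0
```

move_arm(
  targets=[
    {"dx":0,"dy":0,"dz":0,"rx":0,"ry":0,"rz":0},
    {"dx":0,"dy":0,"dz":0,"rx":0,"ry":0,"rz":0},
    {"dx":0,"dy":0,"dz":0,"rx":0,"ry":0,"rz":0},
    {"dx":0,"dy":0,"dz":0,"rx":0,"ry":0,"rz":0},
    {"dx":0,"dy":0,"dz":0.6,"rx":0,"ry":0,"rz":0},
    {"dx":0,"dy":0,"dz":0.8,"rx":0,"ry":0,"rz":0},
    {"dx":0,"dy":0,"dz":0.8,"rx":0,"ry":0,"rz":0},
    {"dx":0,"dy":0,"dz":0.8,"rx":0,"ry":0,"rz":0},
    {"dx":0,"dy":0,"dz":0.5,"rx":0,"ry":0,"rz":0},
    {"dx":0,"dy":0.4,"dz":0,"rx":0,"ry":0,"rz":0},
  ],
  claw=60,
)

```text
t: 11.5
tcp_pos: [0.5464, -0.2469, 0.2307]
tool_rot: [0.088, 0.996, -0.001, 0.001]
force: [1.3, 0.2, -0.7]
finger_gap: 0.604
gripper_force: 0.0
```

move_arm(
  targets=[
    {"dx":0.3,"dy":0.36,"dz":0,"rx":-0.0225,"ry":-0.1314,"rz":0},
    {"dx":0.3,"dy":0.36,"dz":0,"rx":-0.0225,"ry":-0.1314,"rz":0},
    {"dx":0.3,"dy":0.36,"dz":0,"rx":-0.0225,"ry":-0.1314,"rz":0},
    {"dx":0.3,"dy":0.36,"dz":0,"rx":-0.0225,"ry":-0.1314,"rz":0},
    {"dx":0.3,"dy":0.36,"dz":0,"rx":-0.0225,"ry":-0.1314,"rz":0},
    {"dx":0.3,"dy":0.36,"dz":0,"rx":-0.0225,"ry":-0.1314,"rz":0},
    {"dx":0.3,"dy":0.36,"dz":0,"rx":-0.0225,"ry":-0.1314,"rz":0},
    {"dx":0.3,"dy":0.36,"dz":0,"rx":-0.0225,"ry":-0.1314,"rz":0},
    {"dx":0.3,"dy":0.36,"dz":0,"rx":-0.0225,"ry":-0.1314,"rz":0},
    {"dx":0.3,"dy":0.3,"dz":0,"rx":-0.0225,"ry":-0.1314,"rz":0},
  ],
)

```text
t: 12.75
tcp_pos: [0.6198, -0.1564, 0.2284]
tool_rot: [0.082, 0.937, -0.027, 0.339]
force: [1.2, 0.5, 1.3]
finger_gap: 0.598
gripper_force: 0.0
```

```bash
cat > look.py <<'E'
from h import *
from station import sensors
import cv2,sys
from scipy.spatial.transform import Rotation as Ro
def pr(n,p):
    m=M[n];E=np.array(m["extrinsics"]);c=E[:3,:3]@p+E[:3,3];return np.array([m["fx"]*c[0]/c[2]+m["cx"],m["fy"]*c[1]/c[2]+m["cy"]])
def look(name,boxes,k=5,cam_pts=()):
    out=[]
    for n,o in boxes:
        full=cams.snapshot(n)[:,:,::-1];cv2.imwrite(f"pics/{name}_{n}.png",full)
        im=cv2.resize(full[o[1]:o[1]+80,o[0]:o[0]+80],None,fx=k,fy=k,interpolation=cv2.INTER_CUBIC);im=np.clip(im*1.5,0,255).astype(np.uint8)
        for p,c in cam_pts: cv2.circle(im,tuple(int(v) for v in (pr(n,p)-o+.5)*k),3,c,1)
        out.append(im)
    cv2.imwrite(f"pics/{name}.png",np.hstack(out))
E
python3 - <<'E'
from look import *
s=sensors.sense();p=s["tcp_pos"];R=Ro.from_quat(s["tool_rot"]).as_matrix();print(p,R[:,2],s["q"])
w=np.array([.6767,-.1678,.165])
look("g0",[("side",(155,110)),("top",(265,70))],5,[(p,(0,0,255)),(p-.038*R[:,2],(0,255,0)),(p+[0,0,.038],(255,0,255)),(w,(255,255,0))])
E
```

```text
[ 0.61975957 -0.15635911  0.22837372] [ 0.63139701 -0.10637406 -0.76812914] [-0.54829309  0.34401247  1.95589721  0.93219692  0.3013563  -2.7715286 ]
```

View pics/g0.png

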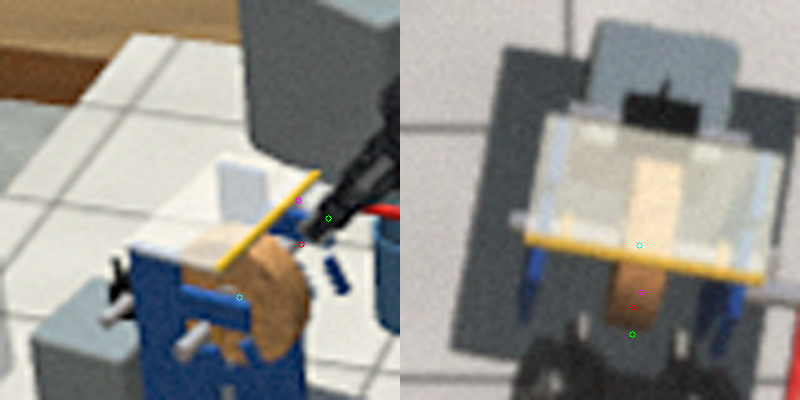

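The side view shows the gripper coming in at front right of the guard. In the top view the finger tips are at about (583,320) and (683,340) in the crop, so the real tips lie about 35 mm behind the reported TCP along the tool axis. Joint 6 is close to its limit, so I'll spin the tool half a turn, which gives the same grasp.

move_arm(
  targets=[
    {"dx":0,"dy":0,"dz":0,"rx":0.1894,"ry":-0.0319,"rz":-0.2304},
    {"dx":0,"dy":0,"dz":0,"rx":0.1894,"ry":-0.0319,"rz":-0.2304},
    {"dx":0,"dy":0,"dz":0,"rx":0.1894,"ry":-0.0319,"rz":-0.2304},
    {"dx":0,"dy":0,"dz":0,"rx":0.1894,"ry":-0.0319,"rz":-0.2304},
    {"dx":0,"dy":0,"dz":0,"rx":0.1894,"ry":-0.0319,"rz":-0.2304},
    {"dx":0,"dy":0,"dz":0,"rx":0.1894,"ry":-0.0319,"rz":-0.2304},
    {"dx":0,"dy":0,"dz":0,"rx":0.1894,"ry":-0.0319,"rz":-0.2304},
    {"dx":0,"dy":0,"dz":0,"rx":0.1894,"ry":-0.0319,"rz":-0.2304},
    {"dx":0,"dy":0,"dz":0,"rx":0.1894,"ry":-0.0319,"rz":-0.2304},
    {"dx":0,"dy":0,"dz":0,"rx":0.1894,"ry":-0.0319,"rz":-0.2304},
  ],
)

```text
t: 14.1
tcp_pos: [0.6206, -0.1577, 0.2292]
tool_rot: [0.722, 0.603, 0.221, 0.258]
force: [0.1, 0.4, -0.1]
finger_gap: 0.598
gripper_force: 0.0
```

move_arm(
  targets=[
    {"dx":0,"dy":0,"dz":0,"rx":0.1894,"ry":-0.0319,"rz":-0.2304},
    {"dx":0,"dy":0,"dz":0,"rx":0.1894,"ry":-0.0319,"rz":-0.2304},
    {"dx":0,"dy":0,"dz":0,"rx":0.1894,"ry":-0.0319,"rz":-0.2304},
    {"dx":0,"dy":0,"dz":0,"rx":0.1894,"ry":-0.0319,"rz":-0.2304},
    {"dx":0,"dy":0,"dz":0,"rx":0.1894,"ry":-0.0319,"rz":-0.2304},
    {"dx":0,"dy":0,"dz":0,"rx":0.1894,"ry":-0.0319,"rz":-0.2304},
    {"dx":0,"dy":0,"dz":0,"rx":0.1894,"ry":-0.0319,"rz":-0.2304},
    {"dx":0,"dy":0,"dz":0,"rx":0.1894,"ry":-0.0319,"rz":-0.2304},
    {"dx":0,"dy":0,"dz":0,"rx":0.1894,"ry":-0.0319,"rz":-0.2304},
    {"dx":0,"dy":0,"dz":0,"rx":0.1894,"ry":-0.0319,"rz":-0.2304},
  ],
)

```text
t: 15.35
tcp_pos: [0.6206, -0.1577, 0.2292]
tool_rot: [0.937, -0.084, 0.339, 0.026]
force: [-0.5, -0.5, -1.0]
finger_gap: 0.598
gripper_force: 0.0
```

```bash
cat > fk.py <<'E'
from look import *
from scipy.optimize import least_squares
s=sensors.sense()
data=[([1.06,.527,1.433,0,1.181,-.178],[.2038,.59009,.1973],[.165628,.986188,-.00093,-.000325]),
([-.576035,.564889,1.269427,.00042,1.306216,-1.971306],[.617029,-.268253,.228862],[.087705,.996146,-.00007,.000563]),
([-.54829309,.34401247,1.95589721,.93219692,.3013563,-2.7715286],[.61975957,-.15635911,.22837372],[.082,.937,-.027,.339]),
(s["q"],s["tcp_pos"],s["tool_rot"])]
def fk(P,q):
    y0,e,h,a,b,t,r0,dx=P;A=lambda v:Ro.from_euler("y",v);
    R=Ro.from_euler("z",q[0]+y0);p=R.apply([dx,e,h]);R=R*A(q[1]);p=p+R.apply([0,0,a]);R=R*A(q[2]);p=p+R.apply([0,0,b])
    R=R*Ro.from_euler("z",q[3])*A(q[4]);R=R*Ro.from_euler("z",q[5]+r0);return p+R.apply([0,0,t]),R
def res(P):
    out=[]
    for q,p,o in data:
        P_,R=fk(P,q);out+=list(P_-p)+list((R.inv()*Ro.from_quat(o)).as_rotvec()*.3)
    return out
best=min((least_squares(res,[0,e,.3,.4,.4,.25,r,0]) for r in(0,1.57,-1.57,3.14) for e in(.1,0)),key=lambda f:f.cost)
P=best.x
lo=[-3.08,-.75,.22,-1.43,0,-2.85];hi=[3.08,2.2,2.44,4.57,2.65,2.85]
def ik(p,R,q0):
    f=least_squares(lambda q:np.r_[fk(P,q)[0]-p,(fk(P,q)[1].inv()*R).as_rotvec()*.3],np.clip(q0,np.array(lo)+1e-3,np.array(hi)-1e-3),bounds=(lo,hi));return f.x,f.cost
TH=-.169;SX=np.array([np.cos(TH),np.sin(TH),0]);SY=np.array([-np.sin(TH),np.cos(TH),0]);SO=np.array([.6767,-.1678,0])
st=lambda x,y,z:SO+x*SX+y*SY+np.array([0,0,z])
E
python3 - <<'E'
from fk import *
np.set_printoptions(precision=3,suppress=True)
print(P,best.cost);print(s["t"],s["tcp_pos"],s["tool_rot"],s["q"])
R=Ro.from_quat(s["tool_rot"]);d=R.as_matrix()[:,2];print(R.as_matrix())
off=.019+.035-.040   # TCP = wheel centre + off*d
q=s["q"]
for w in[(0,165),(0,173),(-26,173),(-39,145),(-52,117),(-92,117),(-110,117),(-110,200),(-110,265)]:
    p=st(w[0]/1e3,0,w[1]/1e3)+off*d;q,c=ik(p,R,q);print(w,p,q,c)
E
```

```text
[ 0.     0.11  -0.034  0.831  0.392  0.338  1.571 -0.163] 1.2617667994738123e-05
15.35 [ 0.621 -0.158  0.229] [ 0.937 -0.084  0.339  0.026] [-0.55   0.344  1.951  0.917  0.307  0.388]
[[ 0.756 -0.175  0.63 ]
 [-0.14  -0.985 -0.105]
 [ 0.639 -0.009 -0.769]]
(0, 165) [ 0.686 -0.169  0.154] [-0.502  0.474  1.935  1.27   0.223  0.059] 7.952407156593566e-19
(0, 173) [ 0.686 -0.169  0.162] [-0.502  0.467  1.923  1.19   0.229  0.141] 7.076927726476692e-22
(-26, 173) [ 0.66  -0.165  0.162] [-0.52   0.444  1.978  1.323  0.231 -0.01 ] 2.463309296162911e-21
(-39, 145) [ 0.647 -0.163  0.134] [-0.531  0.462  2.048  1.69   0.232 -0.394] 1.1887015967279331e-27
(-52, 117) [ 0.634 -0.161  0.106] [-0.541  0.484  2.117  2.02   0.264 -0.744] 1.1396399047068508e-28
(-92, 117) [ 0.595 -0.154  0.106] [-0.579  0.455  2.203  2.128  0.307 -0.89 ] 1.0228010686106167e-22
(-110, 117) [ 0.577 -0.151  0.106] [-0.598  0.442  2.241  2.162  0.329 -0.944] 7.971105148618635e-19
(-110, 200) [ 0.577 -0.151  0.189] [-0.598  0.34   2.105  1.392  0.276 -0.142] 3.4802953665647283e-19
(-110, 265) [ 0.577 -0.151  0.254] [-0.598  0.278  1.989  0.888  0.353  0.386] 2.2214256379368294e-29
```

move_arm(
  targets=[
    {"dx":0.325,"dy":-0.0575,"dz":-0.376,"rx":0,"ry":0,"rz":0},
    {"dx":0.325,"dy":-0.0575,"dz":-0.376,"rx":0,"ry":0,"rz":0},
    {"dx":0.325,"dy":-0.0575,"dz":-0.376,"rx":0,"ry":0,"rz":0},
    {"dx":0.325,"dy":-0.0575,"dz":-0.376,"rx":0,"ry":0,"rz":0},
    {"dx":0.325,"dy":-0.0575,"dz":-0.376,"rx":0,"ry":0,"rz":0},
    {"dx":0.325,"dy":-0.0575,"dz":-0.376,"rx":0,"ry":0,"rz":0},
    {"dx":0.325,"dy":-0.0575,"dz":-0.376,"rx":0,"ry":0,"rz":0},
    {"dx":0.325,"dy":-0.0575,"dz":-0.376,"rx":0,"ry":0,"rz":0},
    {"dx":0,"dy":0,"dz":0,"rx":0,"ry":0,"rz":0},
    {"dx":0,"dy":0,"dz":0,"rx":0,"ry":0,"rz":0},
  ],
)

```text
t: 16.6
tcp_pos: [0.6855, -0.1691, 0.1542]
tool_rot: [0.937, -0.082, 0.339, 0.027]
force: [0.2, 0.3, -0.1]
finger_gap: 0.596
gripper_force: 0.0
```

```bash
python3 - <<'E'
from look import *
s=sensors.sense();p=s["tcp_pos"];R=Ro.from_quat(s["tool_rot"]).as_matrix();print(p,s["force"])
w=np.array([.6767,-.1678,.165]);k=np.array([.5478,-.2573,.195])
look("g1",[("side",(155,110)),("top",(265,80))],5,[(p-.035*R[:,2],(0,255,0)),(w,(255,255,0)),(k,(255,255,255))])
E
```

```text
[ 0.68549213 -0.1690505   0.15419652] [ 0.18607817  0.27891165 -0.13775468]
```

View pics/g1.png

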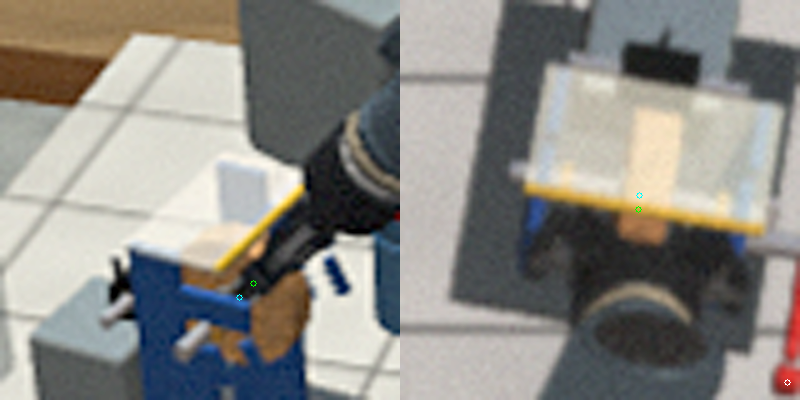

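The fingers straddle the cork disc below the guard edge, and the lever knob is at the predicted open position. I'll close on the wheel.

move_arm(
  targets=[
    {"dx":0,"dy":0,"dz":0,"rx":0,"ry":0,"rz":0},
    {"dx":0,"dy":0,"dz":0,"rx":0,"ry":0,"rz":0},
    {"dx":0,"dy":0,"dz":0,"rx":0,"ry":0,"rz":0},
    {"dx":0,"dy":0,"dz":0,"rx":0,"ry":0,"rz":0},
    {"dx":0,"dy":0,"dz":0,"rx":0,"ry":0,"rz":0},
    {"dx":0,"dy":0,"dz":0,"rx":0,"ry":0,"rz":0},
    {"dx":0,"dy":0,"dz":0.11,"rx":0,"ry":0,"rz":0},
    {"dx":0,"dy":0,"dz":0.11,"rx":0,"ry":0,"rz":0},
    {"dx":0,"dy":0,"dz":0.1,"rx":0,"ry":0,"rz":0},
    {"dx":0,"dy":0,"dz":0,"rx":0,"ry":0,"rz":0},
  ],
  claw=0,
  newtons=80,
)

```text
t: 17.95
tcp_pos: [0.6854, -0.1689, 0.1618]
tool_rot: [0.937, -0.082, 0.339, 0.026]
force: [-0.0, -0.2, -4.2]
finger_gap: 0.34
gripper_force: 79.0
```

move_arm(
  targets=[
    {"dx":-0.256,"dy":0.044,"dz":0,"rx":0,"ry":0,"rz":0},
    {"dx":-0.256,"dy":0.044,"dz":0,"rx":0,"ry":0,"rz":0},
    {"dx":-0.256,"dy":0.044,"dz":0,"rx":0,"ry":0,"rz":0},
    {"dx":-0.256,"dy":0.044,"dz":0,"rx":0,"ry":0,"rz":0},
    {"dx":0,"dy":0,"dz":0,"rx":0,"ry":0,"rz":0},
    {"dx":-0.05,"dy":0.009,"dz":-0.11,"rx":0,"ry":0,"rz":0},
    {"dx":-0.1,"dy":0.017,"dz":-0.22,"rx":0,"ry":0,"rz":0},
    {"dx":-0.1,"dy":0.017,"dz":-0.22,"rx":0,"ry":0,"rz":0},
    {"dx":0,"dy":0,"dz":0,"rx":0,"ry":0,"rz":0},
    {"dx":0,"dy":0,"dz":0,"rx":0,"ry":0,"rz":0},
  ],
)

```text
t: 19.2
tcp_pos: [0.6541, -0.164, 0.1486]
tool_rot: [0.937, -0.082, 0.34, 0.027]
force: [0.4, 0.7, -4.2]
finger_gap: 0.337
gripper_force: 79.2
```

move_arm(
  targets=[
    {"dx":-0.155,"dy":0.026,"dz":-0.338,"rx":0,"ry":0,"rz":0},
    {"dx":-0.155,"dy":0.026,"dz":-0.338,"rx":0,"ry":0,"rz":0},
    {"dx":-0.155,"dy":0.026,"dz":-0.338,"rx":0,"ry":0,"rz":0},
    {"dx":-0.155,"dy":0.026,"dz":-0.338,"rx":0,"ry":0,"rz":0},
    {"dx":-0.155,"dy":0.026,"dz":-0.338,"rx":0,"ry":0,"rz":0},
    {"dx":0,"dy":0,"dz":0,"rx":0,"ry":0,"rz":0},
    {"dx":-0.45,"dy":0.077,"dz":0,"rx":0,"ry":0,"rz":0},
    {"dx":-0.5,"dy":0.085,"dz":0,"rx":0,"ry":0,"rz":0},
    {"dx":-0.5,"dy":0.085,"dz":0,"rx":0,"ry":0,"rz":0},
    {"dx":-0.5,"dy":0.085,"dz":0,"rx":0,"ry":0,"rz":0},
  ],
)

```text
t: 20.45
tcp_pos: [0.5861, -0.1527, 0.107]
tool_rot: [0.937, -0.082, 0.34, 0.027]
force: [-0.2, 0.2, -4.2]
finger_gap: 0.34
gripper_force: 79.1
```

```bash
python3 - <<'E'
from fk import *
np.set_printoptions(precision=3,suppress=True)
p0=s["tcp_pos"];R0=Ro.from_quat(s["tool_rot"]);off=.014
w0=p0-off*R0.as_matrix()[:,2];print("wheel",w0)
wc=np.array([.631,.206,.080]);yaw=.329
for tilt in(0,-20):
    q=s["q"]
    ay=-R0.as_matrix()[:,1]
    for f,z in[(0,.118),(0,.265),(.33,.265),(.66,.265),(1,.265),(1,.16),(1,.08)]:
        Rt=Ro.from_rotvec([0,0,yaw*f])*Ro.from_rotvec(-ay*np.radians(tilt)*f)*R0
        w=w0+(wc-w0)*f;w[2]=z;p=w+off*Rt.as_matrix()[:,2];q,c=ik(p,Rt,q);print(tilt,f,z,p,q,"%.1e"%c, Rt.as_matrix()[:,2])
E
```

```text
wheel [ 0.577 -0.151  0.118]
0 0 0.118 [ 0.586 -0.153  0.107] [-0.547  0.517  2.197  2.343  0.329 -1.091] 6.8e-23 [ 0.632 -0.107 -0.767]
0 0 0.265 [ 0.586 -0.153  0.254] [-0.547  0.227  1.96   0.69   0.372  0.624] 2.4e-20 [ 0.632 -0.107 -0.767]
0 0.33 0.265 [ 0.604 -0.034  0.254] [-0.323  0.224  1.964  0.545  0.316  0.849] 6.2e-30 [ 0.64  -0.037 -0.767]
0 0.66 0.265 [0.622 0.085 0.254] [-0.096  0.271  1.897  0.303  0.295  1.174] 1.1e-30 [ 0.64   0.032 -0.767]
0 1 0.265 [0.64  0.207 0.254] [0.118 0.364 1.753 0.068 0.33  1.478] 2.0e-30 [ 0.633  0.103 -0.767]
0 1 0.16 [0.64  0.207 0.149] [0.118 0.522 1.923 1.517 0.022 0.026] 2.7e-20 [ 0.633  0.103 -0.767]
0 1 0.08 [0.64  0.207 0.069] [ 0.118  0.683  1.999  3.048  0.237 -1.508] 3.5e-32 [ 0.633  0.103 -0.767]
-20 0 0.118 [ 0.586 -0.153  0.107] [-0.547  0.517  2.197  2.343  0.329 -1.091] 6.8e-23 [ 0.632 -0.107 -0.767]
-20 0 0.265 [ 0.586 -0.153  0.254] [-0.547  0.227  1.96   0.69   0.372  0.624] 2.4e-20 [ 0.632 -0.107 -0.767]
-20 0.33 0.265 [ 0.603 -0.034  0.253] [-0.313  0.244  1.883  0.302  0.466  1.091] 2.1e-30 [ 0.548 -0.031 -0.836]
-20 0.66 0.265 [0.619 0.085 0.252] [-0.086  0.318  1.73   0.098  0.633  1.376] 3.4e-18 [ 0.448  0.024 -0.894]
-20 1 0.265 [0.636 0.207 0.252] [0.12  0.449 1.485 0.017 0.861 1.527] 2.3e-16 [ 0.335  0.057 -0.94 ]
-20 1 0.16 [0.636 0.207 0.147] [0.12  0.565 1.675 0.025 0.555 1.518] 6.4e-27 [ 0.335  0.057 -0.94 ]
-20 1 0.08 [0.636 0.207 0.067] [0.12  0.692 1.767 0.04  0.337 1.501] 8.7e-17 [ 0.335  0.057 -0.94 ]
```

move_arm(
  targets=[
    {"dx":0,"dy":0,"dz":0.6,"rx":0,"ry":0,"rz":0},
    {"dx":0,"dy":0,"dz":0.7,"rx":0,"ry":0,"rz":0},
    {"dx":0,"dy":0,"dz":0.7,"rx":0,"ry":0,"rz":0},
    {"dx":0,"dy":0,"dz":0.7,"rx":0,"ry":0,"rz":0},
    {"dx":0,"dy":0,"dz":0.7,"rx":0,"ry":0,"rz":0},
    {"dx":0,"dy":0,"dz":0.7,"rx":0,"ry":0,"rz":0},
    {"dx":0,"dy":0,"dz":0.7,"rx":0,"ry":0,"rz":0},
    {"dx":0,"dy":0,"dz":0.7,"rx":0,"ry":0,"rz":0},
    {"dx":0,"dy":0,"dz":0.5,"rx":0,"ry":0,"rz":0},
    {"dx":0,"dy":0,"dz":0,"rx":0,"ry":0,"rz":0},
  ],
)

```text
t: 21.7
tcp_pos: [0.5861, -0.1521, 0.258]
tool_rot: [0.936, -0.081, 0.341, 0.027]
force: [0.5, 0.1, -4.9]
finger_gap: 0.341
gripper_force: 79.5
```

move_arm(
  targets=[
    {"dx":0.118,"dy":0.5,"dz":0,"rx":0.0054,"ry":0.0622,"rz":0.0393},
    {"dx":0.118,"dy":0.9,"dz":0,"rx":0.0054,"ry":0.0622,"rz":0.0393},
    {"dx":0.118,"dy":0.9,"dz":0,"rx":0.0054,"ry":0.0622,"rz":0.0393},
    {"dx":0.118,"dy":0.9,"dz":0,"rx":0.0054,"ry":0.0622,"rz":0.0393},
    {"dx":0.118,"dy":0.9,"dz":0,"rx":0.0054,"ry":0.0622,"rz":0.0393},
    {"dx":0.118,"dy":0.9,"dz":0,"rx":0.0054,"ry":0.0622,"rz":0.0393},
    {"dx":0.118,"dy":0.9,"dz":0,"rx":0.0054,"ry":0.0622,"rz":0.0393},
    {"dx":0.118,"dy":0.9,"dz":0,"rx":0.0054,"ry":0.0622,"rz":0.0393},
    {"dx":0.118,"dy":0.9,"dz":0,"rx":-0.0049,"ry":0.0623,"rz":0.0393},
    {"dx":0.118,"dy":0.9,"dz":0,"rx":-0.0049,"ry":0.0623,"rz":0.0393},
  ],
)

```text
t: 22.95
tcp_pos: [0.614, 0.0639, 0.255]
tool_rot: [0.983, 0.016, 0.181, -0.004]
force: [-1.0, -0.0, -4.8]
finger_gap: 0.344
gripper_force: 79.5
```

move_arm(
  targets=[
    {"dx":0.118,"dy":0.9,"dz":0,"rx":-0.0049,"ry":0.0623,"rz":0.0393},
    {"dx":0.118,"dy":0.9,"dz":0,"rx":-0.0049,"ry":0.0623,"rz":0.0393},
    {"dx":0.118,"dy":0.9,"dz":0,"rx":-0.0049,"ry":0.0623,"rz":0.0393},
    {"dx":0.118,"dy":0.9,"dz":0,"rx":-0.0049,"ry":0.0623,"rz":0.0393},
    {"dx":0.118,"dy":0.9,"dz":0,"rx":-0.0049,"ry":0.0623,"rz":0.0393},
    {"dx":0.118,"dy":0.7,"dz":0,"rx":-0.0049,"ry":0.0623,"rz":0.0393},
    {"dx":0,"dy":0.2,"dz":0,"rx":0,"ry":0,"rz":0},
    {"dx":0,"dy":0,"dz":0,"rx":0,"ry":0,"rz":0},
    {"dx":0,"dy":0,"dz":0,"rx":0,"ry":0,"rz":0},
    {"dx":0,"dy":0,"dz":0,"rx":0,"ry":0,"rz":0},
  ],
)

```text
t: 24.2
tcp_pos: [0.6325, 0.1971, 0.2561]
tool_rot: [0.993, 0.077, 0.085, -0.008]
force: [0.4, -0.3, -3.8]
finger_gap: 0.344
gripper_force: 79.6
```

```bash
python3 - <<'E'
from look import *
s=sensors.sense();p=s["tcp_pos"];R=Ro.from_quat(s["tool_rot"]).as_matrix();print(s["t"],p,s["q"]);print(R)
w=p-.014*R[:,2];y=R[:,1];print("wheel",w)
look("c0",[("side",(145,200)),("top",(160,90))],5,[(w,(0,255,0)),(w+.088*y,(255,255,0)),(w-.088*y,(255,255,0))])
E
```

```text
24.2 [0.63253131 0.19706559 0.25612911] [0.12979644 0.44817422 1.41762239 0.00861656 1.10419847 1.54200221]
[[ 0.97346199  0.15503379  0.16833384]
 [ 0.15219218 -0.98790357  0.02973334]
 [ 0.17090728 -0.00332518 -0.98528151]]
wheel [0.63017464 0.19664932 0.26992305]
```

View pics/c0.png

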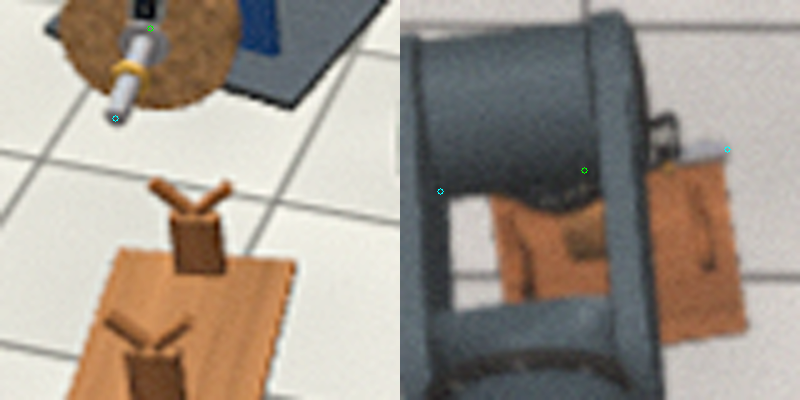

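In the side crop the axle end is at (118,116) against a predicted (115,118), and in the top crop at (727,147) against (727,149). The wheel pose is good, so I'll lower it into the V notches.

move_arm(
  targets=[
    {"dx":0.03,"dy":0.37,"dz":-0.5,"rx":0,"ry":0,"rz":0},
    {"dx":0,"dy":0,"dz":-0.9,"rx":0,"ry":0,"rz":0},
    {"dx":0,"dy":0,"dz":-0.9,"rx":0,"ry":0,"rz":0},
    {"dx":0,"dy":0,"dz":-0.9,"rx":0,"ry":0,"rz":0},
    {"dx":0,"dy":0,"dz":-0.9,"rx":0,"ry":0,"rz":0},
    {"dx":0,"dy":0,"dz":-0.9,"rx":0,"ry":0,"rz":0},
    {"dx":0,"dy":0,"dz":-0.9,"rx":0,"ry":0,"rz":0},
    {"dx":0,"dy":0,"dz":-0.7,"rx":0,"ry":0,"rz":0},
    {"dx":0,"dy":0,"dz":-0.3,"rx":0,"ry":0,"rz":0},
    {"dx":0,"dy":0,"dz":0,"rx":0,"ry":0,"rz":0},
  ],
)

```text
t: 25.55
tcp_pos: [0.6334, 0.2072, 0.0831]
tool_rot: [0.993, 0.078, 0.085, -0.008]
force: [-0.1, 1.0, -5.0]
finger_gap: 0.341
gripper_force: 79.7
```

```bash
python3 - <<'E'
from look import *
s=sensors.sense();p=s["tcp_pos"];R=Ro.from_quat(s["tool_rot"]).as_matrix();print(s["t"],p,s["q"],s["force"])
w=p-.014*R[:,2];y=R[:,1];print("wheel",w)
look("c1",[("side",(145,220)),("top",(160,90))],5,[(w+.088*y,(255,255,0)),(w-.088*y,(255,255,0))])
E
```

```text
25.55 [0.63343925 0.20715773 0.08308856] [0.14612491 0.66119728 1.56929444 0.00772575 0.73987366 1.55533407] [-0.14810926  1.01512    -5.04328893]
wheel [0.63108964 0.20673823 0.0968836 ]
```

View pics/c1.png

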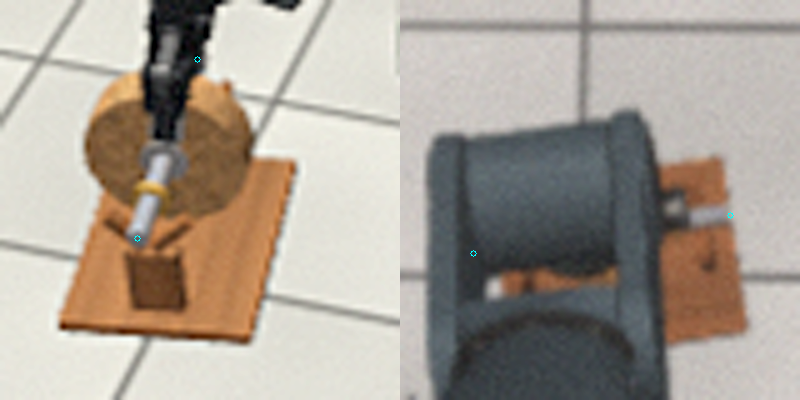

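The axle hangs centred over the near V notch at about (150,240). I'll lower it gently.

move_arm(
  targets=[
    {"dx":0,"dy":0,"dz":-0.2,"rx":0,"ry":0,"rz":0},
    {"dx":0,"dy":0,"dz":-0.15,"rx":0,"ry":0,"rz":0},
    {"dx":0,"dy":0,"dz":-0.1,"rx":0,"ry":0,"rz":0},
    {"dx":0,"dy":0,"dz":-0.1,"rx":0,"ry":0,"rz":0},
    {"dx":0,"dy":0,"dz":-0.05,"rx":0,"ry":0,"rz":0},
    {"dx":0,"dy":0,"dz":0,"rx":0,"ry":0,"rz":0},
    {"dx":0,"dy":0,"dz":0,"rx":0,"ry":0,"rz":0},
    {"dx":0,"dy":0,"dz":0,"rx":0,"ry":0,"rz":0},
    {"dx":0,"dy":0,"dz":0,"rx":0,"ry":0,"rz":0},
    {"dx":0,"dy":0,"dz":0,"rx":0,"ry":0,"rz":0},
  ],
)

```text
t: 26.9
tcp_pos: [0.6336, 0.207, 0.0686]
tool_rot: [0.993, 0.078, 0.085, -0.008]
force: [0.5, 0.2, -4.9]
finger_gap: 0.342
gripper_force: 79.7
```

move_arm(
  targets=[
    {"dx":0,"dy":0,"dz":-0.04,"rx":0,"ry":0,"rz":0},
    {"dx":0,"dy":0,"dz":-0.04,"rx":0,"ry":0,"rz":0},
    {"dx":0,"dy":0,"dz":-0.04,"rx":0,"ry":0,"rz":0},
    {"dx":0,"dy":0,"dz":0,"rx":0,"ry":0,"rz":0},
    {"dx":0,"dy":0,"dz":0,"rx":0,"ry":0,"rz":0},
    {"dx":0,"dy":0,"dz":0,"rx":0,"ry":0,"rz":0},
    {"dx":0,"dy":0,"dz":0,"rx":0,"ry":0,"rz":0},
    {"dx":0,"dy":0,"dz":0,"rx":0,"ry":0,"rz":0},
    {"dx":0,"dy":0,"dz":0,"rx":0,"ry":0,"rz":0},
    {"dx":0,"dy":0,"dz":0,"rx":0,"ry":0,"rz":0},
  ],
)

```text
t: 28.15
tcp_pos: [0.6341, 0.207, 0.0674]
tool_rot: [0.993, 0.078, 0.086, -0.008]
force: [-3.1, -2.3, 5.3]
finger_gap: 0.342
gripper_force: 81.5
```

move_arm(
  targets=[
    {"dx":0,"dy":0,"dz":0,"rx":0,"ry":0,"rz":0},
    {"dx":0,"dy":0,"dz":0,"rx":0,"ry":0,"rz":0},
    {"dx":0,"dy":0,"dz":0,"rx":0,"ry":0,"rz":0},
    {"dx":0,"dy":0,"dz":0,"rx":0,"ry":0,"rz":0},
    {"dx":0,"dy":0,"dz":0,"rx":0,"ry":0,"rz":0},
    {"dx":-0.068,"dy":-0.011,"dz":0.4,"rx":0,"ry":0,"rz":0},
    {"dx":-0.136,"dy":-0.022,"dz":0.8,"rx":0,"ry":0,"rz":0},
    {"dx":-0.136,"dy":-0.022,"dz":0.8,"rx":0,"ry":0,"rz":0},
    {"dx":-0.136,"dy":-0.022,"dz":0.8,"rx":0,"ry":0,"rz":0},
    {"dx":-0.136,"dy":-0.022,"dz":0.8,"rx":0,"ry":0,"rz":0},
  ],
  claw=65,
)

```text
t: 29.4
tcp_pos: [0.6182, 0.2046, 0.1579]
tool_rot: [0.993, 0.078, 0.086, -0.008]
force: [-0.5, -0.1, 0.3]
finger_gap: 0.647
gripper_force: 0.0
```

move_arm(
  targets=[
    {"dx":-0.3,"dy":0,"dz":0.9,"rx":0,"ry":0,"rz":0},
    {"dx":-0.8,"dy":0,"dz":0.9,"rx":0,"ry":0,"rz":0},
    {"dx":-0.8,"dy":0,"dz":0.6,"rx":0,"ry":0,"rz":0},
    {"dx":-0.8,"dy":0,"dz":0,"rx":0,"ry":0,"rz":0},
    {"dx":-0.8,"dy":0,"dz":0,"rx":0,"ry":0,"rz":0},
    {"dx":-0.5,"dy":0,"dz":0,"rx":0,"ry":0,"rz":0},
    {"dx":0,"dy":0,"dz":0,"rx":0,"ry":0,"rz":0},
    {"dx":0,"dy":0,"dz":0,"rx":0,"ry":0,"rz":0},
    {"dx":0,"dy":0,"dz":0,"rx":0,"ry":0,"rz":0},
    {"dx":0,"dy":0,"dz":0,"rx":0,"ry":0,"rz":0},
  ],
)

```text
t: 30.65
tcp_pos: [0.5187, 0.2045, 0.2154]
tool_rot: [0.993, 0.078, 0.085, -0.008]
force: [-0.7, 0.7, -0.5]
finger_gap: 0.649
gripper_force: 0.0
```

```bash
python3 - <<'E'
from look import *
s=sensors.sense();print(s["t"],s["tcp_pos"],s["force"])
w=np.array([.631,.206,.08]);y=np.array([-.16,.987,0]);k=np.array([.5478,-.2573,.195])
look("c2",[("side",(145,220)),("top",(160,90))],5,[(w+.088*y,(255,255,0)),(w-.088*y,(255,255,0)),(w,(0,255,0))])
for n in("side","top"):
    im=cv2.cvtColor(cv2.imread(f"pics/c2_{n}.png"),cv2.COLOR_BGR2HSV);u,v=pr(n,k).astype(int)
    print("knob",n,u,v,im[v-1:v+2,u-1:u+2].reshape(-1,3).mean(0))
E
```

```text
30.65 [0.51871329 0.20448362 0.2154223 ] [-0.66262814  0.68805321 -0.49650789]
knob side 241 154 [  1.44444444 229.55555556  93.33333333]
knob top 342 156 [  0.77777778 193.11111111 121.66666667]
```

View pics/c2.png

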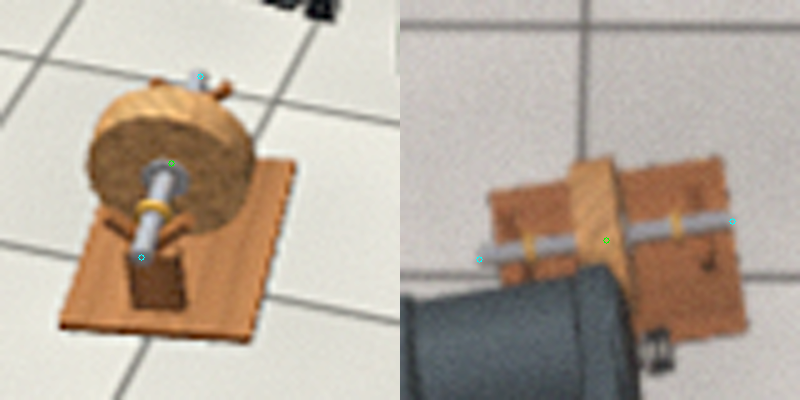

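The axle lies in both notches, with its ends within a few millimetres of prediction. The knob is still red at its open position, and the gripper is clear.

```bash
python3 -c "
from station import order
print(order.sign_off())"
```

```text
the job is handed in; nothing more can be done
None
```

The job is handed in, with no verdict returned: my last camera check showed the lever open, the wheel resting in both cradle notches with the gripper clear, and I saw no contact with the bystanders, though I did not measure their final positions.

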